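# Hold the filter housing lid down for clipping

### The arm

A 6-joint arm with a two-finger parallel gripper is mounted at the origin on the work surface. World frame = base frame: x ahead of the robot, y to its left, z up, the work surface at z = 0. Lengths are in m, angles in rad, forces in N, time in s.
With the tool pointing down it reaches from about 0.35 to 0.85 m from the base axis. Payload 8.1 kg.
Tool frame: the origin (TCP) lies at the centre of the arm's flange, where the gripper is bolted on; the fingertips stand 186 mm ahead of it and the grasp point (between the pads) lies 167 mm ahead of it; z points along the fingers, y is the line along which they close (so a half turn about z gives the same grasp; the last joint's range is limited). The gripper opens to 93 mm and grips with 3 to 60 N. Pads are 15 mm wide; open, the fingers measure 128 mm over their backs; the gripper's body (75 mm by 188 mm) begins 65 mm behind the grasp point.
Start: joints at [1.263, 0.13, 1.488, -0, 1.523, -0.085], TCP at [0.133, 0.585, 0.405] pointing down, gripper open.
Joint ranges: [-2.96, 2.96], [-0.89, 2.26], [0.02, 2.5], [-1.34, 4.48], [0, 2.73], [-2.66, 2.66]. Speed limits (rad/s): [2.39, 2.39, 2.79, 3.14, 3.14, 3.14].

### API

Orientations are given as a rotation vector (axis times angle).
In Python, from plant import robot gives the robot as it stands.
- The arm moves only by the tool apply_moves, never from a script. Its argument "series" is a list of rows, each a list of 2 entries, a list of its own where there are three numbers: the shift along the tool's x, y, z in mm, then the turn, a rotation vector about the tool's x, y, z in rad. A call has 1 to 12 rows; each row shifts and turns the commanded pose from where the row before left it, along the tool's axes as they then stand; what a row does not reach is not made up. A row lasts 1/12 s, in which the tool goes at most 41.7 mm and 7.16 degrees, less where a joint would pass 70% of its speed; a pose out of reach is approached as far as the arm can. A call is refused whole if a number of a shift passes 41.7 or a number of a turn 0.125, either way. A call with a gripper value outside its range is refused whole. "claw" is the opening, from 0 (shut) to 1 (fully open), set as the call begins (left out, the last holds). The fingers move at their own pace and stop on an object; "newtons" is the grip in N (left out, the last holds). Time passes only in rows, so rows that do not move let the fingers close. It gives the time, the measured TCP pose, the force, the opening and the grip force at its end, in the units of the state.
- robot.read_state(): the state, without advancing time (a new reading comes with each control period).
- robot.read_camera(name): name is "scene" or "top"; returns (picture, depth): 480x640x3 uint8, blue, green, red; 480x640 float32, m along the optical axis (not along the pixel's ray), 0 where there is no reading.
- robot.calibration(name): a dict with "fx", "fy", "cx", "cy" (pixels), "D" ([k1, k2, p1, p2, k3] as OpenCV has them; the pictures are not rectified), "extrinsics" (4x4, takes a point from world to camera coordinates). Camera axes: x right, y down, z forward; pixel columns grow to the right and rows downward; lengths in m; the calibration is good to about 2 mm. A picture is of the moment at which its call begins. calibration takes no time and is no camera call.
- robot.close_job(): hands the job in; it is judged then, once.
The state is a dict: "t": time; "q": joint angles; "dq": joint speeds; "joint_torque": joint torques, N m; "tool_pos": TCP position; "orientation": TCP orientation; "force": force on the tool from outside, world axes, zero at the start; "wrist_torque": the same for the moment, N m; "opening": finger opening in m; "gripper_force": force on a finger pad.
Only numpy, scipy, OpenCV 4.12 (cv2) and the standard library are available. Lean on these libraries where they do the work, as an engineer would, in place of code of your own. Each camera call takes 0.05 s, during which the arm holds its last target. There are 200 camera calls.

### The job

Pick up the blue lid by its black handle and set it gently onto the black sprung ring of the filter housing, level, plugged in and with its two ears over the two clips (either way round). Then push it straight down with a steady force of about 12 N and finish while still holding it pressed like that, so that I can close the clips; leave the other things on the counter where they are.

Things in the scene. Friction and masses are not known exactly. Their poses are not given: they have to be found in the camera images.
- lid: Blue round lid, 150 to 210 g, loose, right way up on the counter. Origin: centre of its underside (bottom of the white plug), z up. Plug 86 mm across, 12 mm deep; above it a blue flange 120 mm across, from 12 to 20 mm above the origin. Two flat ears with a white stripe, 26 mm wide, reach 80 mm from the centre along its +x and -x. Black bar handle on top: see lid_handle.
- lid_seat (a point): Centre of the flange's underside on the lid, 12 mm above the lid's origin: the face that sits on the seal ring.
- lid_handle (a point): Centre of the lid's black upright bar handle, 37 mm above the lid's origin on its axis. Bar 56 mm long along the lid's x (towards the ears), 14 mm thick along its y, from 20 to 54 mm above the origin; grasp it across its thickness.
- housing: Steel filter housing, fixed: round pot 126 mm across, rim 90 mm above the counter, grey foot 150 mm across. Origin: centre of its underside at counter height, z up. Two open clips (dark, red levers) outside along its +x and -x, out to 83 mm from the axis, up to 80 mm high; brass stub low at +y. Its place varies: left, middle or right.
- seal_ring (a joint): Travel (m) of the black sprung seal ring in the housing's mouth: 0 = up, grows as it is pressed straight down, hard stop at 0.014. It stays up, or nearly, under the lid's own weight. Total load on it (lid's weight included) = 2 N + 1.5 N per mm of travel, so 12 N is about 6.7 mm down.
- seal_top (a point): Centre of the seal ring's top face, 106 mm above the counter when up; moves down with the ring. Ring 110 mm outside, 94 mm bore, black; the lid's plug goes into the bore with 4 mm to spare all round, and the flange rests on the ring.
- jar_lid: Bystander: loose yellow lid 100 mm across with a round white knob, no ears, lid of another jar. Origin: centre of its underside. Leave it alone.
- amber_bottle: Bystander: loose brown bottle 44 mm across, 100 mm high, black cap. Origin: centre of its underside.
- reagent_bottle: Bystander: loose clear glass bottle 70 mm across, 140 mm high, blue cap. Origin: centre of its underside.
Mind the look-alikes: they are no part of the job. What is shaped like the lid but green is not meant.

How it is judged:
On the way, in this order (a step that is already met when the one before it is completed fails the run):
1. the blue lid is lifted clear of the counter (height (world z) of lid above 0.05 m), for 0.1 s.
2. the lid sits on the ring, level, ears over the clips, and is pressed down with 7 to 17 N (horizontal distance between lid_seat and seal_top below 0.007 m and z of lid_seat in the frame of seal_top between -0.004 and 0.0025 m and angle between lid's own z axis and vertical below 0.07 rad and angle between the x axis of lid and the x axis of housing, either way round below 0.17 rad and contact force between lid and housing between 7 and 17 N and contact force between any of the fingers, the arm and lid above 3 N), for 0.3 s.
At the end, for the whole second after the job is handed in: The robot still presses the lid: flange on the seal ring within 2.5 mm, tilt under 4 degrees, centred within 7 mm, ears within 9.5 degrees of the clips (either way round), at rest, load on the ring 7 to 17 N throughout the last second (all of step 2 and linear speed of lid below 0.02 m/s); the arm keeps its last pose, push and grip.
It fails at once if the lid is slammed or forced onto the housing (over 30 N) (contact force between lid and housing above 30 N).
It fails at once if the yellow lid is shifted by over 30 mm (distance of jar_lid from where it was at the start of the episode above 0.03 m).
It fails at once if the brown bottle is shifted by over 30 mm or tipped (distance of amber_bottle from where it was at the start of the episode above 0.03 m or angle between amber_bottle's own z axis and vertical above 0.5 rad).
It fails at once if the clear bottle is shifted by over 30 mm or tipped (distance of reagent_bottle from where it was at the start of the episode above 0.03 m or angle between reagent_bottle's own z axis and vertical above 0.5 rad).
It also fails if it takes over 48 s, if anything falls off the work surface, if the arm or the gripper's body presses on something with over 40 N, if the wrist force passes 120 N, or if a joint passes its speed limit or range.

## Working session

There is one attempt and no reset: what is moved stays moved. The work goes in short steps, Python scripts to look and compute and a tool call to move; the robot and the scene stay as the last step left them, time stands still between calls to the robot, and variables do not carry over. Pictures are saved under pics/ and viewed, at most 10 in all, crops included, and the job is handed in when it is done.

Besides the shell and the picture viewer there is one more tool, called after "Call:" as name(argument=value, ...) on one line, values as JSON. apply_moves: Moves the arm, as the interface text tells. Its arguments: {"type":"object","properties":{"series":{"type":"array"},"claw":{"type":"number"},"newtons":{"type":"number"}},"required":["series"]}

```bash
mkdir -p pics; cat > h.py <<'E'
import numpy as np, cv2
from plant import robot
def cam(n):
    c=robot.calibration(n);K=np.array([[c['fx'],0,c['cx']],[0,c['fy'],c['cy']],[0,0,1.]]);return K,np.array(c['D'],float),np.array(c['extrinsics'])
def ray(n,px,z):
    K,D,T=cam(n);u=cv2.undistortPoints(np.array(px,float).reshape(-1,1,2),K,D).reshape(-1,2)
    R,t=T[:3,:3],T[:3,3];o=-R.T@t;d=np.c_[u,np.ones(len(u))]@R
    return o+d*((z-o[2])/d[:,2])[:,None]
def dpt(n,px,dep):
    K,D,T=cam(n);px=np.array(px).reshape(-1,2);u=cv2.undistortPoints(px.astype(float).reshape(-1,1,2),K,D).reshape(-1,2)
    d=dep[px[:,1],px[:,0]];return (np.c_[u,np.ones(len(u))]*d[:,None]-T[:3,3])@T[:3,:3]
E
python3 - <<'E'
from h import *
for n in('scene','top'):
    p,d=robot.read_camera(n);cv2.imwrite(f'pics/{n}0.png',p);np.save(f'{n}0.npy',d)
    K,D,T=cam(n);print(n,-T[:3,:3].T@T[:3,3],T[2,:3],K[0,0])
s=robot.read_state();print(s)
E
```

```text
scene [0.99441635 0.51892182 0.92213911] [-0.48739607 -0.46083748 -0.74166966] 472.92794017281193
top [ 0.20616032 -0.01391077  1.3514039 ] [ 0.19683717  0.02647548 -0.98007866] 568.6373626015841
{'t': 0.1, 'q': array([ 1.26258072e+00,  1.31096179e-01,  1.48914624e+00,  8.59309265e-06,
        1.52298515e+00, -8.54208057e-02]), 'dq': array([-0.00123663, -0.00010073, -0.00214242, -0.00077808,  0.00181632,
        0.0003034 ]), 'joint_torque': array([ 8.94206642e-04, -5.61346722e+01, -4.93092155e+01,  7.69971125e-02,
        2.91774503e-02, -1.06245691e-04]), 'tool_pos': array([0.13250302, 0.58498594, 0.40379905]), 'orientation': array([-3.49205960e-01, -3.12179303e+00,  2.51564368e-03]), 'force': array([ 0.19278072,  0.06304606, -0.06972977]), 'wrist_torque': array([ 0.02026694,  0.05948362, -0.04897197]), 'gripper_force': 0.0, 'opening': 0.09290007441582324}
```

View pics/scene0.png

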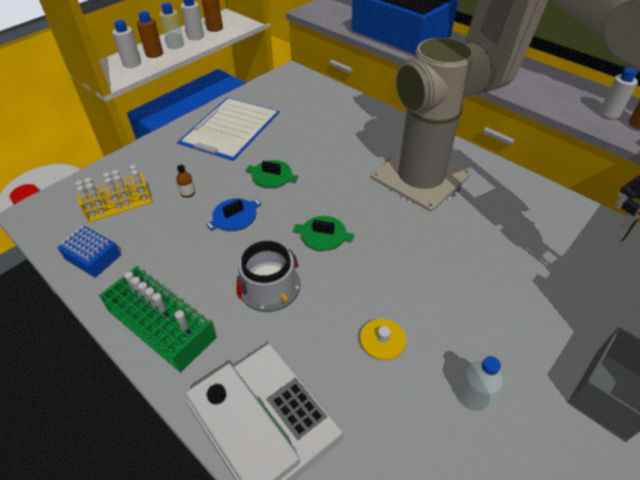

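View pics/top0.png

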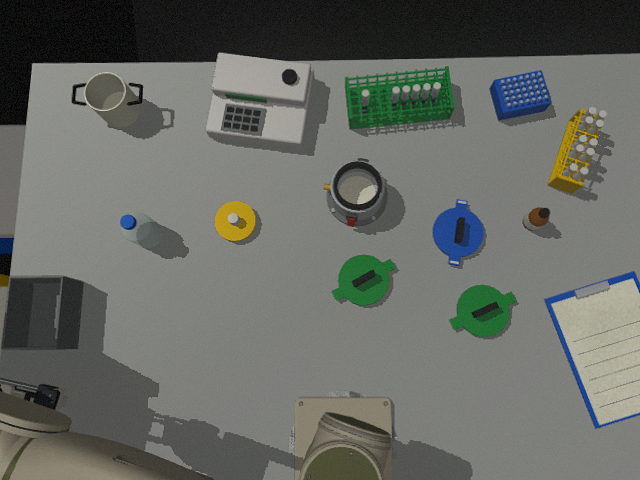

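The top view shows the blue lid at (459,233), with ears at (462,205) and (455,260). The possible mix-ups are the green lids at (365,280) and (485,311), the yellow jar lid at (235,220) and the blue rack at (520,95). I choose (459,233) because it is blue, round and has two striped ears. The housing is at (358,188), with clips at (363,160) and (351,221) and the brass stub at (327,187).

```bash
python3 - <<'E'
from h import *
p=cv2.imread('pics/top0.png');d=np.load('top0.npy');hsv=cv2.cvtColor(p,cv2.COLOR_BGR2HSV)
def roi(m,x0,x1,y0,y1):
    o=np.zeros_like(m);o[y0:y1,x0:x1]=m[y0:y1,x0:x1];return o
def pts(m): y,x=np.nonzero(m);return np.c_[x,y]
# lid
b=roi(cv2.inRange(hsv,(105,120,50),(130,255,255)),425,495,195,270)
q=pts(b);P=ray('top',q,.02);Z=dpt('top',q,d)
print('flange blue n',len(q),'medz',np.median(Z[:,2]))
hull=cv2.convexHull(q.astype(np.int32))
core=cv2.morphologyEx(cv2.morphologyEx(b,cv2.MORPH_CLOSE,np.ones((15,15))),cv2.MORPH_OPEN,cv2.getStructuringElement(2,(35,35)))
c=max(cv2.findContours(core,0,1)[0],key=len)[:,0]
C=ray('top',c,.018);(cx,r)=cv2.minEnclosingCircle(C[:,:2].astype(np.float32))[0:2];A=np.c_[2*C[:,:2],np.ones(len(C))];s=np.linalg.lstsq(A,(C[:,:2]**2).sum(1),rcond=None)[0]
print('lid circle',s[:2],'r',np.sqrt(s[2]+s[:2]@s[:2]))
w=roi(cv2.inRange(hsv,(0,0,150),(180,110,255)),440,480,195,270)
n,l,st,ce=cv2.connectedComponentsWithStats(w)
for i in range(1,n):
    if st[i,4]>8: print('stripe',ce[i],st[i,4],ray('top',ce[i],.016)[0])
k=roi(cv2.inRange(hsv,(0,0,0),(180,255,60)),440,480,212,250)
kp=pts(k);h=cv2.minAreaRect(kp.astype(np.int32));print('bar px',h, 'depth z pct',np.percentile(dpt('top',kp,d)[:,2],[10,50,90]))
T=dpt('top',kp,d);T=T[(T[:,2]>.045)&(T[:,2]<.065)]
if len(T)>5:
    m=T.mean(0);u,sv,v=np.linalg.svd(T[:,:2]-m[:2]);print('bar top',m,len(T),v[0])
# housing
y,x=np.mgrid[140:235,310:410];q=np.c_[x.ravel(),y.ravel()];Z=dpt('top',q,d);v=hsv[q[:,1],q[:,0],2]
for nm,sel in(('ring',(abs(Z[:,2]-.106)<.006)&(v<70)),('rim',(abs(Z[:,2]-.09)<.005)),('clips',(abs(Z[:,2]-.075)<.008))):
    S=Z[sel];print(nm,len(S),np.median(S,0) if len(S) else '')
sel=(abs(Z[:,2]-.106)<.006);m=np.zeros((480,640),np.uint8);m[q[sel,1],q[sel,0]]=255
c=max(cv2.findContours(m,0,1)[0],key=len)[:,0];C=ray('top',c,.106)[:,:2];A=np.c_[2*C,np.ones(len(C))];s=np.linalg.lstsq(A,(C**2).sum(1),rcond=None)[0];print('ring fit',s[:2],np.sqrt(s[2]+s[:2]@s[:2]),cv2.fitEllipse(c))
H=s[:2];S=np.c_[Z,q,v];rr=np.hypot(*(Z[:,:2]-H).T)
sel=(rr>.068)&(rr<.09)&(Z[:,2]>.035)&(Z[:,2]<.09)
for t in S[sel][::6]:print(np.round(t[:3]-np.r_[H,0],3),t[3:])
big=cv2.resize(p[140:275,305:500],None,fx=4,fy=4,interpolation=cv2.INTER_CUBIC);cv2.imwrite('pics/crop1.png',big)
E
```

```text
flange blue n 1913 medz 0.02000891322613644
lid circle [ 0.49089083 -0.27495854] r 0.05834898927028489
stripe [461.9375 201.6875] 16 [ 0.56471706 -0.28895352  0.016     ]
stripe [454.33333333 261.77777778] 18 [ 0.41845507 -0.26443624  0.016     ]
bar px ((459.3538818359375, 229.6692657470703), (7.31804895401001, 25.55115509033203), 7.125016689300537) depth z pct [0.03390837 0.05265792 0.05664324]
bar top [ 0.48889216 -0.27406837  0.05345148] 140 [-0.98625722  0.16521709]
ring 480 [ 0.5830416  -0.03368838  0.10612491]
rim 449 [ 0.57033236 -0.03627776  0.0895362 ]
clips 194 [ 0.53373476 -0.02836325  0.07816597]
ring fit [ 0.58393984 -0.03502457] 0.053809109141716376 ((356.81317138671875, 184.43356323242188), (45.87861251831055, 47.017276763916016), 93.80842590332031)
[ 0.073 -0.004  0.078] [358. 158.  77.]
[ 0.069 -0.011  0.081] [361. 159.  60.]
[ 0.067 -0.011  0.078] [361. 160.  83.]
[ 0.065 -0.02   0.077] [365. 161.  89.]
[0.018 0.08  0.044] [323. 185. 147.]
[0.019 0.065 0.04 ] [329. 185. 149.]
[0.016 0.068 0.043] [328. 186. 161.]
[0.013 0.068 0.044] [328. 187. 161.]
[0.01  0.068 0.045] [328. 188. 141.]
[-0.066  0.025  0.082] [346. 215.  68.]
[-0.067  0.018  0.077] [349. 216.  52.]
[-0.068  0.004  0.082] [355. 216.  63.]
[-0.069  0.014  0.074] [351. 217.  40.]
[-0.066  0.025  0.055] [346. 218.  56.]
[-0.07   0.011  0.068] [352. 218.  84.]
[-0.071  0.023  0.065] [347. 219.  72.]
[-0.073  0.009  0.072] [353. 219. 170.]
[-0.073  0.018  0.062] [349. 220.  91.]
[-0.071  0.004  0.053] [355. 220.  54.]
[-0.074  0.014  0.057] [351. 221.  92.]
[-0.075  0.023  0.049] [347. 222.  91.]
[-0.076  0.009  0.055] [353. 222.  86.]
[-0.077  0.014  0.05 ] [351. 223.  88.]
[-0.076  0.013  0.036] [351. 224.  85.]
```

View pics/crop1.png

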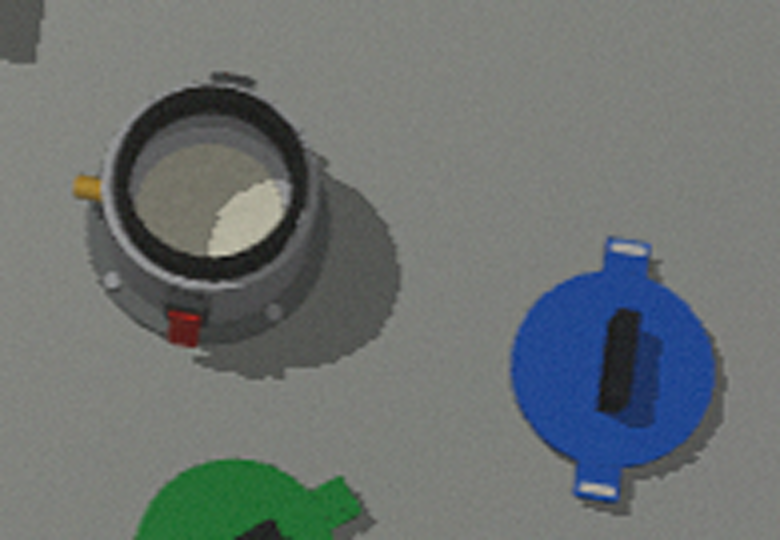

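The crop confirms the blue lid, with white-striped ears and a black bar. Measured values:

| Item | Position (x, y) | Yaw (rad) | Check |
|---|---|---|---|
| Lid | (0.4905, -0.275) | -0.166 | flange height 0.020, radius 0.058 |
| Ring | (0.584, -0.035) | about -0.19 | height 0.106 |

Both match the given sizes. I'm moving now.

Call:
apply_moves(series=[[[-32,-21.4,0],[0,0,0]],[[-32,-21.4,0],[0,0,0]],[[-32,-21.4,0],[0,0,0]],[[-32,-21.4,0],[0,0,0]],[[-32,-21.4,0],[0,0,0]],[[-32,-21.4,0],[0,0,0]],[[-32,-21.4,0],[0,0,0]],[[-32,-21.4,0],[0,0,0]],[[-32,-21.4,0],[0,0,0]],[[-32,-21.4,0],[0,0,0]],[[-32,-21.4,0],[0,0,0]],[[-32,-21.4,0],[0,0,0]]], claw=1)

```text
t: 1.1
tool_pos: [0.4512, 0.2482, 0.4045]
orientation: [-0.349, -3.122, 0.0]
force: [0.3, -0.1, 0.6]
opening: 0.093
gripper_force: 0.0
```

Call:
apply_moves(series=[[[-11,-36,0],[0,0,0]],[[-11,-36,0],[0,0,0]],[[-11,-36,0],[0,0,0]],[[-11,-36,0],[0,0,0]],[[-11,-36,0],[0,0,0]],[[-11,-36,0],[0,0,0]],[[-11,-36,0],[0,0,0]],[[-11,-36,0],[0,0,0]],[[-11,-36,0],[0,0,0]],[[-11,-36,0],[0,0,0]],[[-11,-36,0],[0,0,0]],[[-11,-36,0],[0,0,0]]])

```text
t: 2.1
tool_pos: [0.4832, -0.2025, 0.4044]
orientation: [-0.349, -3.122, -0.0]
force: [0.0, 0.7, 0.3]
opening: 0.0929
gripper_force: 0.0
```

Call:
apply_moves(series=[[[-11,-35,0],[0,0,0]],[[-11,-34,0],[0,0,0]],[[0,0,0],[0,0,-0.057]],[[0,0,0],[0,0,0]],[[0,0,0],[0,0,0]]])

```text
t: 2.52
tool_pos: [0.4896, -0.2728, 0.4041]
orientation: [-0.263, -3.129, -0.002]
force: [-0.2, 0.9, 0.2]
opening: 0.093
gripper_force: 0.0
```

```bash
cat > st.py <<'E'
from h import *
from scipy.spatial.transform import Rotation as Ro
import sys
s=robot.read_state();R=Ro.from_rotvec(s['orientation']).as_matrix();g=s['tool_pos']+R[:,2]*.167
print('t',s['t'],'tcp',s['tool_pos'],'yaw',np.arctan2(-R[0,1],R[1,1]),'z',R[:,2],'F',s['force'],s['gripper_force'],s['opening'])
if len(sys.argv)>2:
    print('tool shift mm',1000*R.T@(np.array([float(a) for a in sys.argv[1:4]])-g))
E
python3 st.py .4905 -.2752 .044
python3 - <<'E'
from h import *
p,d=robot.read_camera('scene');cv2.imwrite('pics/s1.png',cv2.resize(p[110:330,150:400],None,fx=3,fy=2.7))
E
```

```text
t 2.5167 tcp [ 0.48962435 -0.27281088  0.40406686] yaw -0.16790428612694866 z [-9.97121170e-04  1.09998409e-03 -9.99998898e-01] F [-0.19620557  0.89286588  0.22639425] 0.0 0.09301744856313611
tool shift mm [ -1.68276213  -2.53968691 193.06296444]
```

View pics/s1.png

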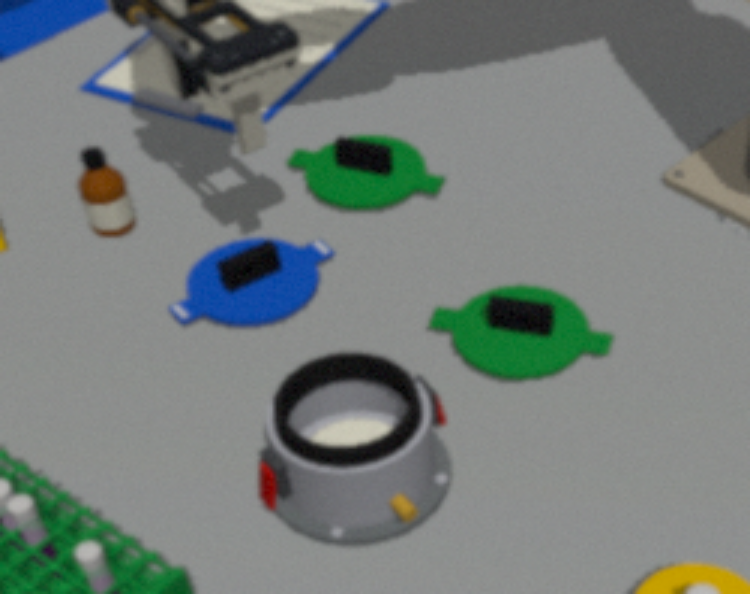

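The scene view shows the gripper above and beyond the blue lid (crop 253,280). I'm cross-checking the positions from this second camera, using the first picture, before descending.

```bash
python3 - <<'E'
from h import *
p=cv2.imread('pics/scene0.png');d=np.load('scene0.npy');hsv=cv2.cvtColor(p,cv2.COLOR_BGR2HSV)
def circ(C): A=np.c_[2*C,np.ones(len(C))];s=np.linalg.lstsq(A,(C**2).sum(1),rcond=None)[0];return s[:2],np.sqrt(s[2]+s[:2]@s[:2])
m=np.zeros((480,640),np.uint8);m[195:235,205:265]=255
b=cv2.inRange(hsv,(105,120,40),(130,255,255))&m
y,x=np.nonzero(b);Z=dpt('scene',np.c_[x,y],d);S=Z[abs(Z[:,2]-.02)<.004];print('lid z',np.median(Z[:,2]),'bbox mid',(np.percentile(S[:,:2],2,0)+np.percentile(S[:,:2],98,0))/2)
m[:]=0;m[195:235,205:265]=255
w=cv2.inRange(hsv,(0,0,165),(180,90,255))&m
n,l,st,ce=cv2.connectedComponentsWithStats(w)
for i in range(1,n):
    if st[i,4]>3: print('stripe',ce[i],st[i,4],ray('scene',ce[i],.018)[0])
y,x=np.mgrid[235:300,230:305];q=np.c_[x.ravel(),y.ravel()];Z=dpt('scene',q,d)
s=abs(Z[:,2]-.106)<.004;m[:]=0;m[q[s,1],q[s,0]]=255
c=max(cv2.findContours(m,0,1)[0],key=len)[:,0];print('ring',circ(ray('scene',c,.106)[:,:2]),s.sum())
p=cv2.imread('pics/top0.png');hsv=cv2.cvtColor(p,cv2.COLOR_BGR2HSV);m[:]=0;m[150:215,325:390]=255
k=cv2.inRange(hsv,(0,0,0),(180,255,62))&m
n,l,st,ce=cv2.connectedComponentsWithStats(k);i=1+st[1:,4].argmax()
c=max(cv2.findContours((l==i).astype(np.uint8),0,1)[0],key=len)[:,0];print('top ring colour',circ(ray('top',c,.106)[:,:2]),st[i])
for px,z in(((351,216),.078),((362.5,159.8),.079)):print(ray('top',px,z))
E
```

```text
lid z 0.019571112736824398 bbox mid [ 0.48905432 -0.27368376]
stripe [256.5 201.5] 10 [ 0.41495969 -0.2639965   0.018     ]
stripe [209.5 224.5] 10 [ 0.55916999 -0.29093294  0.018     ]
ring (array([ 0.58405532, -0.03491926]), np.float64(0.05414060955503513)) 447
top ring colour (array([ 0.58138283, -0.03612528]), np.float64(0.055138885619736865)) [334 162  48  49 716]
[[ 0.51662933 -0.02144973  0.078     ]]
[[ 0.65154575 -0.04947643  0.079     ]]
```

Call:
apply_moves(series=[[[-1.7,-2.5,40],[0,0,0]],[[0,0,40],[0,0,0]],[[0,0,40],[0,0,0]],[[0,0,30],[0,0,0]],[[0,0,20],[0,0,0]],[[0,0,12],[0,0,0]],[[0,0,8],[0,0,0]],[[0,0,0],[0,0,0]],[[0,0,0],[0,0,0]]])

```text
t: 3.32
tool_pos: [0.4917, -0.2754, 0.2159]
orientation: [0.259, 3.13, -0.001]
force: [0.2, -1.1, -0.3]
opening: 0.0933
gripper_force: 0.0
```

Call:
apply_moves(series=[[[2,0,3],[0,0,0]],[[0,0,1.5],[0,0,0]],[[0,0,0],[0,0,0]]])

```text
t: 3.57
tool_pos: [0.4893, -0.2754, 0.2111]
orientation: [0.26, 3.13, -0.001]
force: [0.4, 0.2, 0.3]
opening: 0.0929
gripper_force: 0.0
```

Call:
apply_moves(series=[[[0,0,0],[0,0,0]],[[0,0,0],[0,0,0]],[[0,0,0],[0,0,0]],[[0,0,0],[0,0,0]],[[0,0,0],[0,0,0]],[[0,0,0],[0,0,0]],[[0,0,0],[0,0,0]],[[0,0,0],[0,0,0]],[[0,0,0],[0,0,0]],[[0,0,0],[0,0,0]],[[0,0,0],[0,0,0]],[[0,0,0],[0,0,0]]], claw=0, newtons=40)

```text
t: 4.57
tool_pos: [0.4891, -0.2752, 0.2102]
orientation: [-0.26, -3.131, -0.0]
force: [-0.7, 0.6, -0.1]
opening: 0.0177
gripper_force: 0.0
```

```bash
python3 st.py .584 -.035 .24
```

```text
t 4.5667 tcp [ 0.48909283 -0.27518536  0.21021847] yaw -0.16579185568870455 z [-2.88329623e-05  9.42464481e-06 -1.00000000e+00] F [-0.67646233  0.55205541 -0.06681153] 0.0 0.01765863932570083
tool shift mm [ -53.9663013   252.55492211 -196.78199873]
```

Not closed yet (17.7 mm), so I'm waiting longer.

Call:
apply_moves(series=[[[0,0,0],[0,0,0]],[[0,0,0],[0,0,0]],[[0,0,0],[0,0,0]],[[0,0,0],[0,0,0]],[[0,0,0],[0,0,0]]])

```text
t: 4.98
tool_pos: [0.4891, -0.2752, 0.2102]
orientation: [0.26, 3.131, -0.0]
force: [0.2, -1.2, -0.2]
opening: 0.0144
gripper_force: 40.0
```

Call:
apply_moves(series=[[[0,0,-8],[0,0,0]],[[0,0,-20],[0,0,0]],[[0,0,-30],[0,0,0]],[[0,0,-30],[0,0,0]],[[0,0,-30],[0,0,0]],[[0,0,-30],[0,0,0]],[[0,0,-20],[0,0,0]],[[0,0,-8],[0,0,0]],[[0,0,0],[0,0,0]],[[0,0,0],[0,0,0]]])

```text
t: 5.82
tool_pos: [0.489, -0.275, 0.3855]
orientation: [-0.26, -3.13, -0.001]
force: [0.9, -1.4, -1.6]
opening: 0.0139
gripper_force: 40.0
```

```bash
python3 st.py .584 -.035 .24
```

```text
t 5.8167 tcp [ 0.48895807 -0.27504093  0.38549329] yaw -0.16579623636547752 z [-4.83467491e-04  3.94833478e-04 -9.99999805e-01] F [ 0.91327657 -1.38950002 -1.59752699] 39.99951481819153 0.01393119899976468
tool shift mm [-54.20173235 252.38974816 -21.45791035]
```

Call:
apply_moves(series=[[[-3,12,0],[0,0,0]],[[-5,24,0],[0,0,0]],[[-7,32,0],[0,0,0]],[[-7,32,0],[0,0,0]],[[-7,32,0],[0,0,0]],[[-7,32,0],[0,0,0]],[[-7,32,0],[0,0,0]],[[-6,30,0],[0,0,0]],[[-3,17,0],[0,0,0]],[[-2,9.4,0],[0,0,0.035]],[[0,0,0],[0,0,0]],[[0,0,0],[0,0,0]]])

```text
t: 6.82
tool_pos: [0.5836, -0.0342, 0.3841]
orientation: [-0.311, -3.123, 0.0]
force: [-0.1, 0.1, -2.5]
opening: 0.0141
gripper_force: 40.0
```

```bash
python3 st.py .584 -.035 .2; python3 - <<'E'
from h import *
from scipy.spatial.transform import Rotation as Ro
s=robot.read_state();R=Ro.from_rotvec(s['orientation']).as_matrix();zl=s['tool_pos'][2]-.2102
print('lid origin z',zl)
def circ(C): A=np.c_[2*C,np.ones(len(C))];s=np.linalg.lstsq(A,(C**2).sum(1),rcond=None)[0];return s[:2],np.sqrt(s[2]+s[:2]@s[:2])
for n in('scene','top'):
    p,d=robot.read_camera(n);hsv=cv2.cvtColor(p,cv2.COLOR_BGR2HSV);cv2.imwrite(f'pics/{n}2.png',p)
    K,D,T=cam(n);c=cv2.projectPoints(np.array([[.584,-.035,zl+.018]]),cv2.Rodrigues(T[:3,:3])[0],T[:3,3],K,D)[0].ravel().astype(int)
    m=np.zeros((480,640),np.uint8);m[c[1]-60:c[1]+60,c[0]-60:c[0]+60]=255
    b=cv2.inRange(hsv,(105,110,30),(130,255,255))&m;y,x=np.nonzero(b);Z=dpt(n,np.c_[x,y],d)
    print(n,c,len(x),'z',np.percentile(Z[:,2],[10,50,90]))
    G=Z[abs(Z[:,2]-zl-.02)<.006]
    A=np.c_[G[:,:2]-G[:,:2].mean(0),np.ones(len(G))];print(' tilt',np.linalg.lstsq(A,G[:,2],rcond=None)[0])
    w=cv2.inRange(hsv,(0,0,130),(180,100,255))&m
    k,l,st,ce=cv2.connectedComponentsWithStats(w)
    for i in range(1,k):
        q=ray(n,ce[i],zl+.019)[0];r=np.hypot(*(q[:2]-[.584,-.035]))
        if st[i,4]>3 and .065<r<.085: print(' stripe',ce[i],st[i,4],q)
    cv2.imwrite(f'pics/{n}2c.png',cv2.resize(p[c[1]-60:c[1]+90,c[0]-75:c[0]+75],None,fx=4,fy=4))
a=cv2.imread('pics/scene2c.png');b=cv2.imread('pics/top2c.png');cv2.imwrite('pics/both2.png',cv2.resize(np.hstack([a,b]),(800,400)))
E
```

```text
t 6.8167 tcp [ 0.58361013 -0.03421634  0.38407352] yaw -0.19839046794925266 z [-3.47707379e-03  3.41821339e-04 -9.99993897e-01] F [-0.10651324  0.05693746 -2.4715758 ] 39.999595284461975 0.014066366809192554
tool shift mm [-1.17655528 -0.62698478 17.0707715 ]
lid origin z 0.17387351846189797
scene [261 232] 1393 z [0.19081395 0.19327918 0.19521651]
 tilt [-0.00477579 -0.00304726  0.19323791]
top [357 172] 1048 z [0.19173747 0.19474215 0.19796329]
 tilt [-0.00655794  0.00343585  0.19466678]
 stripe [392.9148073  169.89858012] 493 [ 0.58841632 -0.1104837   0.19287352]
 stripe [331.3125     147.25694444] 144 [0.6406895  0.02023636 0.19287352]
 stripe [327.15 159.85] 20 [0.61247507 0.02918322 0.19287352]
 stripe [331.81980375 198.29527208] 1121 [0.52737204 0.01934411 0.19287352]
```

View pics/both2.png

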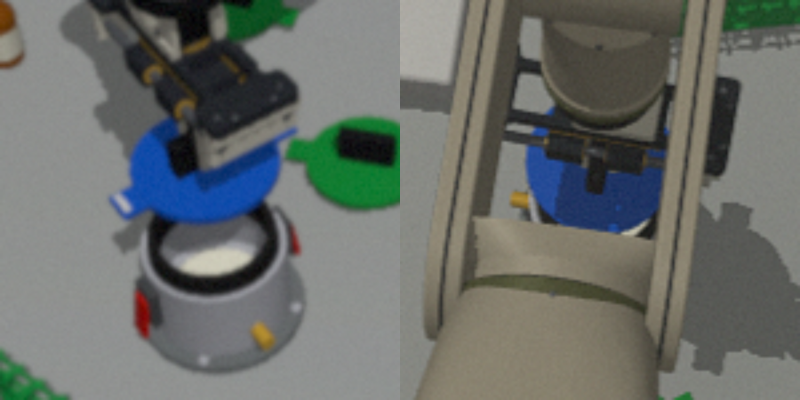

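The scene crop shows the lid held level above the ring, with the ears towards the clips. I'm centring it, lowering it to about 15 mm above the ring and measuring again.

Call:
apply_moves(series=[[[0,-0.6,10],[0,0,0]],[[0,0,18],[0,0,0]],[[0,0,15],[0,0,0]],[[0,0,7],[0,0,0]],[[0,0,0],[0,0,0]],[[0,0,0],[0,0,0]],[[0,0,0],[0,0,0]]])

```text
t: 7.5
tool_pos: [0.5842, -0.0361, 0.3372]
orientation: [0.315, 3.124, -0.0]
force: [0.6, 0.4, -0.9]
opening: 0.0137
gripper_force: 40.0
```

```bash
python3 st.py .584 -.035 .2; cat > lid.py <<'E'
from h import *
from scipy.optimize import least_squares
s=robot.read_state();zl=s['tool_pos'][2]-.2102;g=s['tool_pos'][:2]
print('lid origin z',zl)
for n in('scene','top'):
    p,d=robot.read_camera(n);hsv=cv2.cvtColor(p,cv2.COLOR_BGR2HSV);cv2.imwrite(f'pics/{n}3.png',p)
    b=cv2.inRange(hsv,(105,110,30),(130,255,255));y,x=np.nonzero(b);Z=dpt(n,np.c_[x,y],d)
    k=(np.hypot(*(Z[:,:2]-g).T)<.09)&(abs(Z[:,2]-zl-.02)<.007);G=Z[k];m=np.zeros_like(b);m[y[k],x[k]]=255
    print(n,len(G),'z',np.median(G[:,2]))
    c=np.vstack([q[:,0] for q in cv2.findContours(m,0,1)[0]]);C=ray(n,c,zl+.018)[:,:2]
    ok=np.abs(np.hypot(*(C-g).T)-.06)<.008
    f=least_squares(lambda v:np.hypot(*(C[ok]-v).T)-.0592,g,loss='soft_l1',f_scale=.001)
    print(' centre',f.x,'off tcp',f.x-g,'n',ok.sum(),'med res',np.median(abs(f.fun)))
    w=cv2.inRange(hsv,(0,0,120),(180,120,255));y,x=np.nonzero(w);Z=dpt(n,np.c_[x,y],d)
    r=Z[:,:2]-g;k=(abs(np.hypot(*r.T)-.074)<.008)&(abs(Z[:,2]-zl-.018)<.008);print(' stripe pts',k.sum(),r[k].mean(0) if k.any() else '')
    y,x=np.mgrid[140:300,200:420];q=np.c_[x.ravel(),y.ravel()];
E
python3 lid.py
```

```text
t 7.5 tcp [ 0.58415712 -0.03611112  0.33717393] yaw -0.2011767343691613 z [ 1.29110861e-03 -2.07537435e-04 -9.99999145e-01] F [ 0.56504444  0.42556443 -0.88219776] 39.99948441982269 0.013652637157518329
tool shift mm [  0.55519861   1.04981766 -29.82662104]
lid origin z 0.12697392969881965
scene 1207 z 0.14634064141920686
 centre [ 0.58538831 -0.03448482] off tcp [0.00123119 0.0016263 ] n 101 med res 0.0008317386829057027
 stripe pts 43 [ 0.05558726 -0.01124634]
top 857 z 0.14754540827408255
 centre [ 0.58668591 -0.03594105] off tcp [0.00252879 0.00017007] n 75 med res 0.0012687693829117677
 stripe pts 0
```

Call:
apply_moves(series=[[[1.5,0,5],[0,0,0]],[[0,0,8],[0,0,0]],[[0,0,8],[0,0,0]],[[0,0,5],[0,0,0]],[[0,0,2],[0,0,0]],[[0,0,0],[0,0,0]],[[0,0,0],[0,0,0]],[[0,0,0],[0,0,0]]])

```text
t: 8.27
tool_pos: [0.5826, -0.0355, 0.3086]
orientation: [0.315, 3.125, -0.0]
force: [-0.7, -0.1, -1.6]
opening: 0.0137
gripper_force: 40.0
```

```bash
python3 st.py; python3 lid.py; python3 - <<'E'
from h import *
p=cv2.imread('pics/scene3.png');cv2.imwrite('pics/c3.png',cv2.resize(p[190:320,190:340],None,fx=4.5,fy=4.5,interpolation=2))
E
```

```text
t 8.2667 tcp [ 0.58260502 -0.0354629   0.30855156] yaw -0.20078909523776586 z [ 5.11831693e-04 -7.23927427e-05 -9.99999866e-01] F [-0.73114801 -0.07467396 -1.64874057] 39.999539852142334 0.013684258574006127
lid origin z 0.09835155616109886
scene 1156 z 0.11775630509679189
 centre [ 0.58381233 -0.03339792] off tcp [0.00120732 0.00206498] n 104 med res 0.0008568198378773664
 stripe pts 37 [ 0.07120284 -0.0158205 ]
top 728 z 0.1188274759246827
 centre [ 0.5842991  -0.03542777] off tcp [1.69408774e-03 3.51299198e-05] n 64 med res 0.001124993892327092
 stripe pts 0
```

View pics/c3.png

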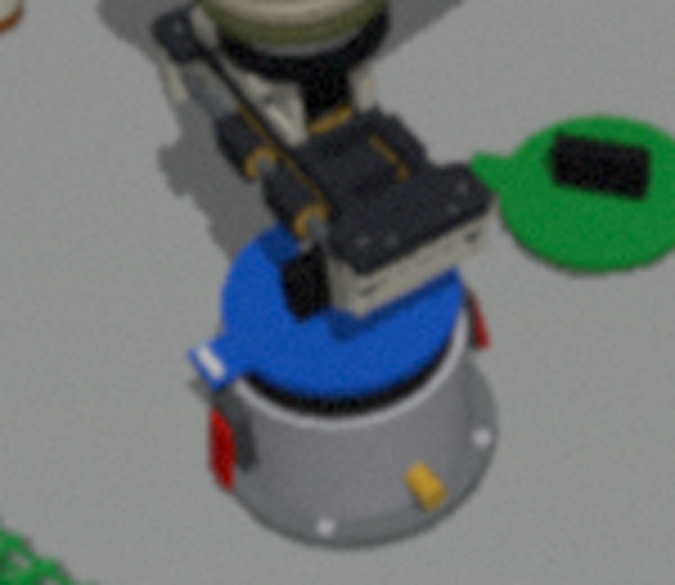

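The crop shows the plug in the bore with no side force, and the left ear (210,360) over the clip. I'm lowering it gently onto the ring.

Call:
apply_moves(series=[[[0,0,1],[0,0,0]],[[0,0,1],[0,0,0]],[[0,0,1],[0,0,0]],[[0,0,1],[0,0,0]],[[0,0,1],[0,0,0]],[[0,0,0],[0,0,0]],[[0,0,0],[0,0,0]],[[0,0,0],[0,0,0]]])

```text
t: 9.03
tool_pos: [0.5824, -0.0355, 0.3035]
orientation: [0.315, 3.126, -0.0]
force: [-1.1, -0.5, 1.7]
opening: 0.0134
gripper_force: 40.0
```

Call:
apply_moves(series=[[[0,0,0.7],[0,0,0]],[[0,0,0.7],[0,0,0]],[[0,0,0.6],[0,0,0]],[[0,0,0],[0,0,0]],[[0,0,0],[0,0,0]],[[0,0,0],[0,0,0]]])

```text
t: 9.53
tool_pos: [0.5825, -0.0354, 0.3015]
orientation: [0.315, 3.126, -0.0]
force: [-2.3, -0.1, 3.6]
opening: 0.014
gripper_force: 40.0
```

Call:
apply_moves(series=[[[0.5,0,0.7],[0,0,0]],[[0.5,0,0.7],[0,0,0]],[[0,0,0.6],[0,0,0]],[[0,0,0],[0,0,0]],[[0,0,0],[0,0,0]],[[0,0,0],[0,0,0]]])

```text
t: 10.03
tool_pos: [0.582, -0.0354, 0.3001]
orientation: [0.315, 3.123, -0.0]
force: [-1.0, -0.5, 5.3]
opening: 0.0141
gripper_force: 40.0
```

Call:
apply_moves(series=[[[0,0,0.6],[0,0,0]],[[0,0,0.6],[0,0,0]],[[0,0,0],[0,0,0]],[[0,0,0],[0,0,0]],[[0,0,0],[0,0,0]],[[0,0,0],[0,0,0]]])

```text
t: 10.53
tool_pos: [0.582, -0.0354, 0.2992]
orientation: [0.315, 3.123, -0.0]
force: [-0.7, -0.2, 8.2]
opening: 0.0137
gripper_force: 40.0
```

```bash
python3 st.py; python3 lid.py; python3 st.py
```

```text
t 10.5333 tcp [ 0.58204922 -0.03538582  0.29916291] yaw -0.20087597334131552 z [ 2.54984516e-03 -4.24051700e-04 -9.99996659e-01] F [-0.65084495 -0.1600467   8.24489587] 40.00195026397705 0.013693983902523339
lid origin z 0.08896291274886942
scene 1121 z 0.1082599267177629
 centre [ 0.58340139 -0.03365479] off tcp [0.00135218 0.00173103] n 100 med res 0.0008967106014953936
 stripe pts 35 [ 0.07200363 -0.01553326]
top 699 z 0.10934549586469683
 centre [ 0.58400874 -0.03527566] off tcp [0.00195953 0.00011016] n 64 med res 0.0012183765045733347
 stripe pts 0 
t 10.6333 tcp [ 0.58203561 -0.03538081  0.29916455] yaw -0.20083726399226975 z [ 2.53448015e-03 -4.70331343e-04 -9.99996678e-01] F [-0.4608921   0.28730745  7.58364292] 40.001962780952454 0.014155868941489095
```

Call:
apply_moves(series=[[[0,0,0.7],[0,0,0]],[[0,0,0.7],[0,0,0]],[[0,0,0.6],[0,0,0]],[[0,0,0],[0,0,0]],[[0,0,0],[0,0,0]],[[0,0,0],[0,0,0]],[[0,0,0],[0,0,0]],[[0,0,0],[0,0,0]]])

```text
t: 11.3
tool_pos: [0.582, -0.0354, 0.2975]
orientation: [0.315, 3.123, -0.0]
force: [-1.4, -0.6, 10.1]
opening: 0.0135
gripper_force: 40.0
```

```bash
python3 st.py; python3 lid.py; python3 st.py;python3 - <<'E'
from h import *
p=cv2.imread('pics/scene3.png');cv2.imwrite('pics/c4.png',cv2.resize(p[190:320,190:340],None,fx=4.5,fy=4.5,interpolation=2))
E
```

```text
t 11.3 tcp [ 0.58204005 -0.0353529   0.2974909 ] yaw -0.20080263558908026 z [ 2.57910396e-03 -4.55717053e-04 -9.99996570e-01] F [-1.35073741 -0.57374616 10.13106075] 40.002644062042236 0.013538584974065713
lid origin z 0.08729090308655713
scene 1126 z 0.10665287660015343
 centre [ 0.5835357  -0.03362132] off tcp [0.00149565 0.00173158] n 99 med res 0.0008642205522289351
 stripe pts 34 [ 0.07184806 -0.01567897]
top 688 z 0.10772893995506963
 centre [ 0.58402743 -0.03506696] off tcp [0.00198738 0.00028594] n 65 med res 0.0011240813683821987
 stripe pts 0 
t 11.4 tcp [ 0.58204523 -0.03536037  0.29749794] yaw -0.20078606092714343 z [ 2.58846272e-03 -4.76384484e-04 -9.99996536e-01] F [-1.13228015  0.37205233 10.02869563] 40.00263512134552 0.01374862627156097
```

View pics/c4.png

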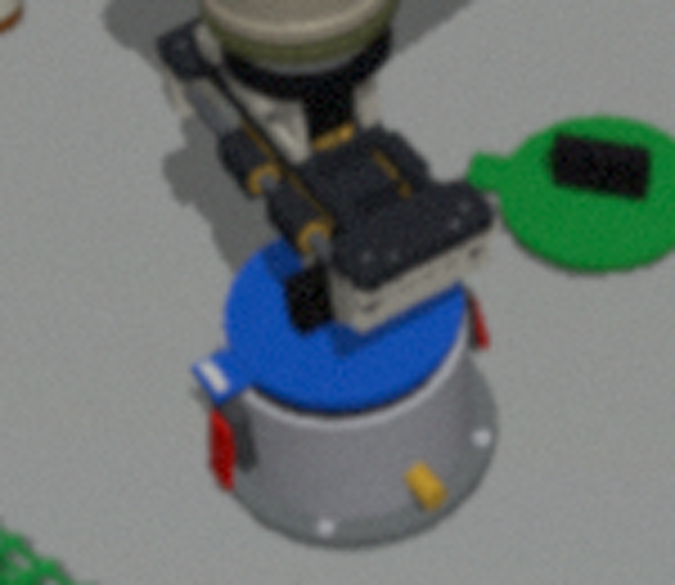

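The lid is level on the ring, pressed about 6.7 mm, with its ear (212,375) over the clip. The push of 10.1 N plus the lid's 1.7 N gives a load of about 12 N, and it is centred within 2 mm. I'm handing in the job.

```bash
python3 -c "
from plant import robot
print(robot.close_job())"
```

```text
the job is handed in; nothing more can be done
None
```

The blue lid is plugged into the housing, level and with its ears over the clips. The arm is holding it pressed with about 12 N, as estimated from the wrist force. I handed the job in that way; no verdict came back.

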